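Pack the light plate and hold it flush in the slide-viewing light box

ROBOT

A 6-joint arm with a two-finger parallel gripper is mounted at the origin on the work surface. World frame = base frame: x ahead of the robot, y to its left, z up, the work surface at z = 0. Lengths are in mm, angles in rad, forces in N, time in s.
With the tool pointing down it reaches from about 375 to 975 mm from the base axis. Payload 3.8 kg.
Tool frame: the origin (TCP) lies on the centre line of the jaws, within the pads' length; the fingertips stand 14 mm ahead of it and the grasp point (between the pads) lies 5 mm behind it (arm.tip_extent is the z of the fingertips in the tool frame, in mm); z points along the fingers, x is the direction in which the jaws open and shut, and the axes are right-handed (so a half turn about z gives the same grasp; the last joint's range is limited). The gripper opens to 88 mm and grips with 3 to 60 N. Pads are 18 mm wide; open, the fingers measure 123 mm over their backs; the gripper's body (75 mm by 187 mm) begins 45 mm behind the grasp point.
Start: joints at [1.178, 0.264, 1.604, -0, 1.274, -0.037], TCP at [235.127, 632.719, 252.706] pointing down, gripper open.
Joint ranges: [-2.63, 2.63], [-0.94, 2.18], [0.31, 2.57], [-1.31, 4.45], [0, 2.66], [-2.55, 2.55]. Speed limits (rad/s): [2.57, 2.57, 3.14, 3.14, 3.14, 3.14].

INTERFACE

Orientations are given as a rotation vector (axis times angle).
In Python, from bench import arm gives the robot as it stands.
- The arm moves only by the tool arm_command, never from a script. Its argument "plan" is a list that holds one entry, the list of rows, each a list of 4 numbers: the shift along the tool's x, y, z in m, then the turn about the tool's z in degrees. In form: [[[tx, ty, tz, turn], ...]]. A call has 1 to 20 rows; each row shifts and turns the pose as measured when the row begins, along the tool's axes as they then stand; what a row does not reach is not made up. A row lasts 1/8 s, in which the tool goes at most 62.5 mm and 10.7 degrees, less where a joint would pass 70% of its speed; a pose out of reach is approached as far as the arm can. A call is refused whole if a number of a shift passes 0.0625 or a number of a turn 10.7, either way. A call with a gripper value outside its range is refused whole. "grip" is the finger opening in m, from 0 to 0.0881, set as the call begins (left out, the last holds). The fingers move at their own pace and stop on an object; the grip force is fixed at half the most. Time passes only in rows, so rows that do not move let the fingers close. It gives the time, the measured TCP pose, the force and the opening at its end, in the units of the state.
- arm.observe(): the state, without advancing time (a new reading comes with each control period).
- arm.capture(name): name is "scene" or "top" or "wrist"; returns the picture (420x560x3 uint8, red, green, blue); there is no depth.
- arm.camera_info(name): a dict with "fx", "fy", "cx", "cy" (pixels), "eye" and "attitude" of the camera in the world. Camera axes: x right, y up, looking along -z (the intrinsics and any distortion apply to the point x, -y, -z); pixel columns grow to the right and rows downward; lengths in mm; the calibration is good to about 2 mm. The wrist camera is an equidistant fisheye: a pixel r from the principal point sees the ray r / f radians off the axis. A picture is of the moment at which its call begins: read the wrist's pose just before it. camera_info takes no time and is no camera call; for the wrist camera it gives the pose at the moment of the call.
- arm.finish_job(): hands the job in, once; it reports no verdict.
The state is a dict: "t": time; "q": joint angles; "qvel": joint speeds; "effort": joint torques, N m; "tcp_pos": TCP position; "orientation": TCP orientation; "force": force on the tool from outside, world axes, zero at the start; "torque": the same for the moment, N m; "finger_gap": opening from 0.0 (shut) to 1.0 (fully open).
Only numpy, scipy, OpenCV 4.12 (cv2) and the standard library are available. Lean on these libraries where they do the work, as an engineer would, in place of code of your own. Each camera call takes 0.05 s, during which the arm holds its last target.

TASK

The opal plate of the slide-viewing light box is loose because its packer was taken out: take the orange packer from the wooden rack and slide it, wedge foot first, right down to the bottom of the gap at the plain grey end of the plate, the only gap wide enough for it (not the end with the aluminium LED rail), and let go of it there. Then, with the fingers, press the sprung plate down until it is flush with the frame all round, firmly but without leaning hard on it, and finish still holding it down so that I can screw the bezel on. Leave the blue packer, the bezel and the other things on the bench where they are.

Things in the scene. Friction and masses are not known exactly. Their poses are not given: they have to be found in the camera images.
- lightbox: Light box, fixed: dark grey tray 175 (x) by 270 (y) mm, frame top 55 mm above the bench. Origin at the middle of its underside, z up, y along its length. Its open well has a floor 35 mm above the bench; leaf springs in it carry the opal plate, and ledges along the long sides stop the plate when flush with the frame. A plain and an LED rail close the +y and -y ends; which is where varies.
- plain_rail_top (a point): Top middle of the plain grey end rail, fixed, 150 mm long (x), 8 mm thick (y), level with the frame top, 113.8 mm from the middle of the light box; axes parallel to the light box. Between its inner face and the end of the plate is the wide gap: 9 to 11 mm wide, 20 mm deep, free for 50 mm either side of its middle.
- led_rail_top (a point): Top middle of the aluminium LED end rail with yellow LEDs, fixed, 150 mm long (x), 25 mm thick (y), top level with the frame top, 113.8 mm from the middle of the light box at the other end. The gap between it and the plate is only 0 to 2 mm.
- plate_top (a point): Middle of the top face of the opal white acrylic plate, 140 (x) by 200 (y) by 8 mm, 0.27 kg, loose in the well with 1.5 mm play at each long side, about parallel to the light box. On its springs it stands about 4 mm proud of the frame; pushing it flush at its middle takes about 8 N, then it meets the ledges. It slides easily sideways when the wedge pushes it.
- plate_corner_a (a point): Top face of the plate 2 mm in from its corner at -x, -y.
- plate_corner_b (a point): The same at its corner -x, +y.
- plate_corner_c (a point): The same at its corner +x, -y.
- plate_corner_d (a point): The same at its corner +x, +y.
- packer: The orange packer as a body; its origin is at the middle of its foot, 22 mm below its centre.
- packer_mid (a point): Centre of the orange packer, half-way up; x along its length, y through its thickness, z up. 44 mm tall, 20 g: a blade 50 long, 8 thick and 20 mm high, its lowest 8 mm tapering to a 4 mm wide foot; above it a tab 32 long, 8 thick and 24 mm high to grip across its thickness. It starts upright in a rack slot, foot 12 mm above the bench, tab 26 mm above the rack.
- rack: Wooden rack block, fixed, 76 (x) by 100 (y) by 30 mm, origin at the middle of its underside; two slots 18 mm deep along x, the orange packer in the one at y = +25 mm, the blue one in the one at y = -25 mm.
- spare_mid (a point): Centre of a blue spare packer of the same shape but 14 mm thick, too thick for the gap; standing in the other slot of the rack. A bystander.
- bezel_mid (a point): Flat aluminium bezel frame, 175 by 270 by 3 mm, lying on the bench; point at its middle. A bystander.
- driver: Screwdriver lying on the bench, about 200 mm long. A bystander.
- screw_cup: Small blue open cup, 56 mm across and 28 mm high; origin under its middle. A bystander.
- specimen: Insect in a clear amber resin block, 60 by 40 by 16 mm; origin under its middle. A bystander.
- dish: Glass dish, 90 mm across and 15 mm high; origin under its middle. A bystander.
- plate: The opal plate as a body; its origin is at the middle of its underside, 8 mm below the point given for its top.
Mind the look-alikes: they are no part of the job. What is shaped like the plate but green or pink is not meant.

How it is judged (in metres and radians):
On the way:
1. the orange packer stands at the bottom of the wide gap, between the plate and the plain rail, and has been let go ((y of packer_mid in the frame of lightbox between 0.102 and 0.1098 m or y of packer_mid in the frame of lightbox between -0.1098 and -0.102 m) and horizontal distance between packer_mid and plain_rail_top below 0.055 m and z of packer_mid in the frame of lightbox between 0.053 and 0.06 m and angle between the x axis of packer_mid and the x axis of lightbox, either way round below 0.12 rad and angle between packer_mid's own z axis and vertical below 0.2 rad and contact force between the fingers and packer below 0.2 N), for 0.3 s.
At the end, for the whole second after the job is handed in: Orange packer let go in the gap at the plain rail: foot within 3 mm of the well floor, within 7 deg of parallel and 11 deg of upright. All four plate corners level with the frame top (up to 1.8 mm above, 2.5 mm below), held there by the fingers pressing on it with over 4 N (all of step 1 and z of plate_corner_a in the frame of lightbox between 0.0525 and 0.0568 m and z of plate_corner_b in the frame of lightbox between 0.0525 and 0.0568 m and z of plate_corner_c in the frame of lightbox between 0.0525 and 0.0568 m and z of plate_corner_d in the frame of lightbox between 0.0525 and 0.0568 m and contact force between the fingers and plate above 4 N); the arm keeps its last pose, push and grip.
It fails at once if the blue packer, bezel, screwdriver, screw cup, specimen or dish is moved by more than 25 mm (distance of any of spare_mid, bezel_mid, driver, screw_cup, specimen, dish from where it was at the start of the episode above 0.025 m).
It fails at once if the fingers lean on the plate with more than 50 N (contact force between the fingers and plate above 50 N).
It also fails if it takes over 48 s, if anything falls off the work surface, if the arm or the gripper's body presses on something with over 40 N, if the wrist force passes 120 N, or if a joint passes its speed limit or range.

## Working session

There is one attempt and no reset: what is moved stays moved. The work goes in short steps, Python scripts to look and compute and a tool call to move; the robot and the scene stay as the last step left them, time stands still between calls to the robot, and variables do not carry over. Pictures are saved under pics/ and viewed, and the job is handed in when it is done.

Besides the shell and the picture viewer there is one more tool, called after ">>>" as name(argument=value, ...) on one line, values as JSON. arm_command: Moves the arm, as the interface text tells. Its arguments: {"type":"object","properties":{"plan":{"type":"array","items":{"type":"array","items":{"type":"array","items":{"type":"number"}}}},"grip":{"type":"number"}},"required":["plan"]}

```bash
mkdir -p pics; ls; python3 - <<'E'
from bench import arm
import cv2
print(arm.observe())
for n in ("scene","top","wrist"):
    print(n,arm.camera_info(n))
    cv2.imwrite(f"pics/{n}0.png",arm.capture(n)[:,:,::-1])
print(arm.tip_extent)
E
```

```text
pics
{'t': 0.0, 'q': array([ 1.17810951e+00,  2.64770100e-01,  1.60533499e+00, -2.38821126e-05,
        1.27370151e+00, -3.69049826e-02]), 'qvel': array([-0.00028653,  0.00208189,  0.00030015, -0.00054242, -0.00025106,
        0.00068205]), 'effort': array([-2.18899469e-03, -5.02095652e+01, -3.56881320e+01,  7.25512393e-02,
        2.92900577e-02, -1.50326091e-04]), 'tcp_pos': array([234.87564986, 632.10894074, 251.39761623]), 'orientation': array([ 2.5784734 ,  1.79260648, -0.00290622]), 'force': array([ 0.45891133, -0.44772192, -0.31810755]), 'torque': array([ 0.02234858, -0.01999374, -0.0233232 ]), 'finger_gap': 0.9976558566139044}
scene {'fx': 403.20212196816396, 'fy': 403.20212196816396, 'cx': 270.9454423523551, 'cy': 215.04469882566912, 'eye': array([1065.59801295, -686.39717088,  673.64651839]), 'attitude': array([0.91949429, 0.33328268, 0.60926139])}
top {'fx': 472.3713386354049, 'fy': 472.3713386354049, 'cx': 281.0763220572363, 'cy': 205.11082568405146, 'eye': array([ 313.85051658,  -31.5280634 , 1382.88035325]), 'attitude': array([ 0.12133447, -0.13001928, -1.55113733])}
wrist {'fx': 325.19226210127806, 'fy': 325.19226210127806, 'cx': 281.3210651832806, 'cy': 207.54786141976552, 'eye': array([161.14970743, 659.19939384, 384.01318083]), 'attitude': array([-0.26643048, -0.18454241,  1.20522763])}
14.0
```

View pics/top0.png

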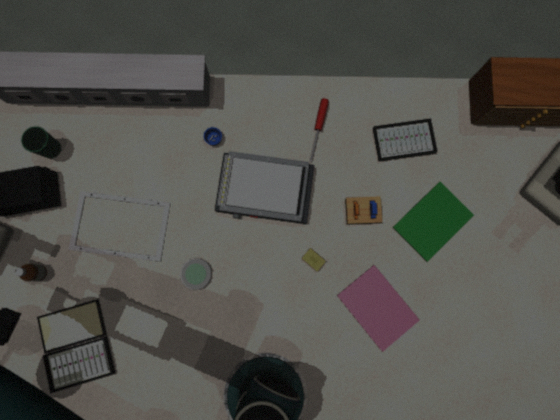

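View pics/scene0.png

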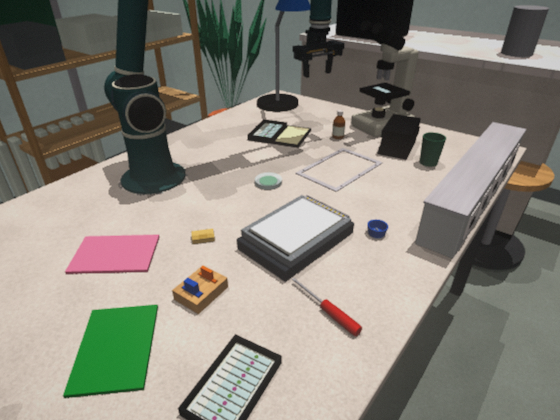

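View pics/wrist0.png

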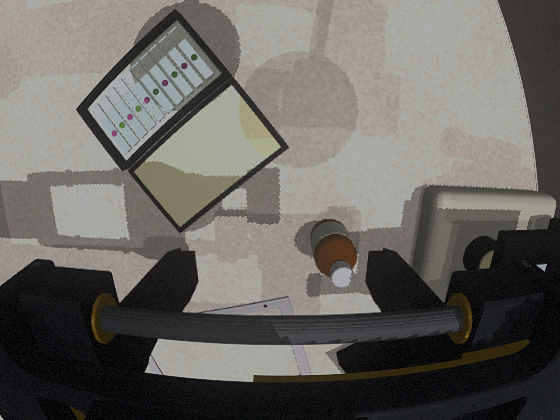

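The top view shows the base at about (265,395), the light box at (265,187), the rack at (364,210) with orange packer at (354,210) and blue at (374,210). I'll enlarge these areas.

```bash
cat > h.py <<'E'
import numpy as np, cv2
from scipy.spatial.transform import Rotation as R
from bench import arm
def ray(ci,px,wrist=False):
    px=np.atleast_2d(np.array(px,float))
    u=(px[:,0]-ci['cx'])/ci['fx']; v=(px[:,1]-ci['cy'])/ci['fy']
    if wrist:
        r=np.hypot(u,v)+1e-12
        d=np.c_[u/r*np.sin(r),-v/r*np.sin(r),-np.cos(r)]
    else: d=np.c_[u,-v,-np.ones_like(u)]
    return R.from_rotvec(ci['attitude']).apply(d)
def onplane(ci,px,z,wrist=False):
    d=ray(ci,px,wrist); e=np.array(ci['eye'])
    return e+d*((z-e[2])/d[:,2])[:,None]
def proj(ci,P,wrist=False):
    P=np.atleast_2d(P); c=R.from_rotvec(ci['attitude']).inv().apply(P-np.array(ci['eye']))
    x,y,z=c[:,0],-c[:,1],-c[:,2]
    if wrist:
        rr=np.hypot(x,y); k=np.arctan2(rr,z)/rr
        return np.c_[ci['cx']+ci['fx']*k*x,ci['cy']+ci['fy']*k*y]
    return np.c_[ci['cx']+ci['fx']*x/z,ci['cy']+ci['fy']*y/z]
E
python3 - <<'E'
from h import *
im=cv2.imread('pics/top0.png'); s=im[140:235,205:400]
s=cv2.resize(cv2.convertScaleAbs(s,alpha=1.7),None,fx=4,fy=4,interpolation=cv2.INTER_CUBIC); cv2.imwrite('pics/topz.png',s)
im=cv2.imread('pics/scene0.png'); s=im[180:320,160:360]
s=cv2.resize(cv2.convertScaleAbs(s,alpha=1.4),None,fx=4,fy=4,interpolation=cv2.INTER_CUBIC); cv2.imwrite('pics/scenez.png',s)
E
```

```text
(no output)
```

View pics/topz.png

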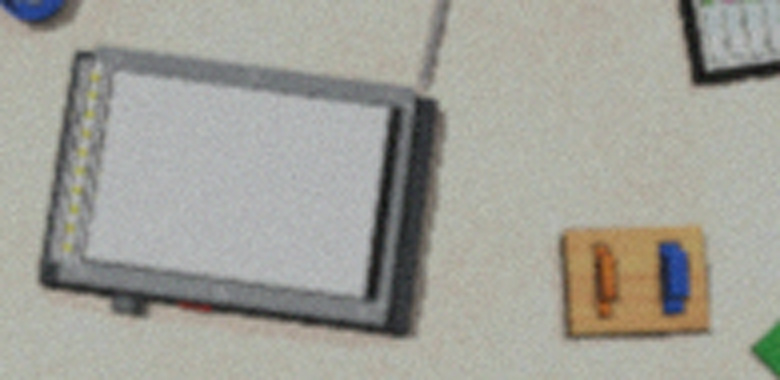

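View pics/scenez.png

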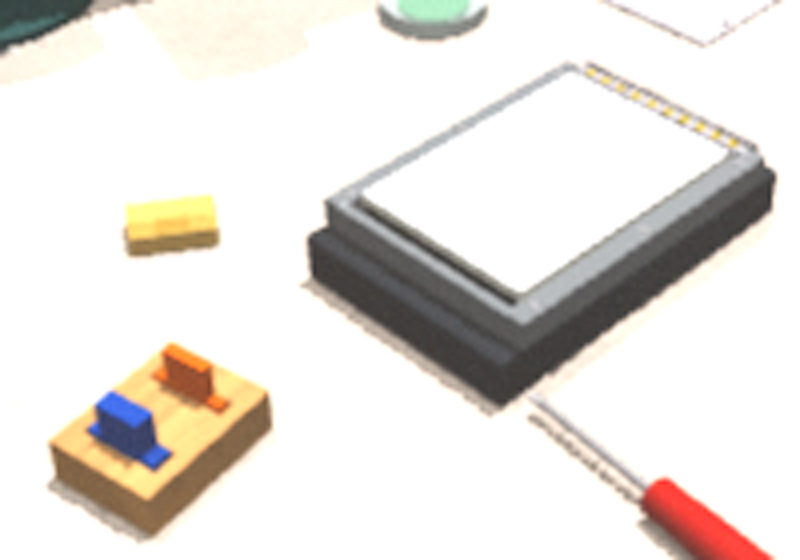

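The zoomed top view shows the LED rail on the left (world +y) and the dark wide gap at the right end (zoom ~(385,205), world −y). The orange packer is on the light-box side of the rack. Next I measure rough positions.

```bash
python3 - <<'E'
from h import *
ci=arm.camera_info('top'); im=cv2.imread('pics/top0.png')
hsv=cv2.cvtColor(im,cv2.COLOR_BGR2HSV)
def z2p(p): return np.array(p,float)/4+[205-0.375,140-0.375]
# plate: corners by hand from zoom -> refine by mask
g=cv2.GaussianBlur(cv2.cvtColor(im,cv2.COLOR_BGR2GRAY),(3,3),0)
P=onplane(ci,z2p([(112,72),(390,107),(364,298),(84,260)]),59)
print('plate corners',P.round(1)); print([np.linalg.norm(P[i]-P[(i+1)%4]).round(1) for i in range(4)],P.mean(0))
F=onplane(ci,z2p([(78,52),(418,93),(386,325),(44,285)]),55)
print('frame',F.round(1)); print([np.linalg.norm(F[i]-F[(i+1)%4]).round(1) for i in range(4)],F.mean(0))
K=onplane(ci,z2p([(566,233),(704,228),(709,332),(568,337)]),30)
print('rack',K.round(1)); print([np.linalg.norm(K[i]-K[(i+1)%4]).round(1) for i in range(4)],K.mean(0))
for nm in 'top','scene':
  i2=cv2.imread(f'pics/{nm}0.png'); h=cv2.cvtColor(i2,cv2.COLOR_BGR2HSV); c=arm.camera_info(nm)
  m=cv2.inRange(h,(4,150,60),(14,255,255)); n,l,s,ce=cv2.connectedComponentsWithStats(m)
  for k in range(1,n):
    if s[k][4]>10: print(nm,s[k],ce[k],onplane(c,ce[k],50).round(1))
E
```

```text
plate corners [[664.5 104.7  59. ]
 [642.  -96.   59. ]
 [502.9 -78.8  59. ]
 [526.9 120.1  59. ]]
[np.float64(201.9), np.float64(140.2), np.float64(200.4), np.float64(138.5)] [584.07632267  12.48532673  59.        ]
frame [[ 680.   130.1   55. ]
 [ 653.7 -116.4   55. ]
 [ 484.4  -94.7   55. ]
 [ 509.1  148.3   55. ]]
[np.float64(247.9), np.float64(170.7), np.float64(244.3), np.float64(171.9)] [581.823111    16.84191799  55.        ]
rack [[ 557.3 -226.4   30. ]
 [ 562.6 -327.    30. ]
 [ 486.4 -329.2   30. ]
 [ 481.1 -227.3   30. ]]
[np.float64(100.8), np.float64(76.3), np.float64(102.1), np.float64(76.2)] [ 521.83733106 -277.47320911   30.        ]
top [ 492   58   68   47 3005] [525.63660566  81.03960067] [[ 918.2 -764.1   50. ]]
top [354 202   5  17  59] [356.22033898 209.6779661 ] [[ 519.9 -252.1   50. ]]
scene [208 109  18   8  41] [216.02439024 111.85365854] [[-162.4  473.2   50. ]]
scene [334 116  11   8  56] [339.35714286 119.67857143] [[306.5 708.1  50. ]]
scene [198 266  19  18 163] [206.9202454  274.04294479] [[ 533.7 -258.9   50. ]]
```

>>> arm_command(plan=[[[0,0,0,-9],[0,0,0,-9],[0,0,0,-9],[-0.042,0.012,0,0],[-0.042,0.012,0,0],[-0.042,0.012,0,0],[-0.042,0.012,0,0],[-0.042,0.012,0,0],[-0.042,0.012,0,0],[-0.042,0.012,0,0],[-0.042,0.012,0,0],[-0.042,0.012,0,0],[-0.042,0.012,0,0],[-0.042,0.012,0,0],[-0.042,0.012,0,0],[-0.042,0.012,0,0],[-0.042,0.012,0,0],[0,0,0,0]]], grip=0.03)

```text
t: 2.4
tcp_pos: [483.3, 52.2, 248.3]
orientation: [2.066, 2.363, -0.013]
force: [-0.6, 0.5, 0.3]
finger_gap: 0.337
```

```bash
python3 - <<'E'
from h import *
o=arm.observe(); print(o['t'],o['tcp_pos'],R.from_rotvec(o['orientation']).as_matrix().round(3),o['q'].round(3))
print(arm.camera_info('wrist')); cv2.imwrite('pics/w1.png',arm.capture('wrist')[:,:,::-1])
E
```

```text
2.4 [483.30155729  52.17950062 248.32520049] [[-0.134  0.991 -0.004]
 [ 0.991  0.134 -0.008]
 [-0.007 -0.005 -1.   ]] [ 0.062 -0.093  1.998 -0.008  1.241 -1.641]
{'fx': 325.19226210127806, 'fy': 325.19226210127806, 'cx': 281.3210651832806, 'cy': 207.54786141976552, 'eye': array([405.75572193,  42.51801657, 381.17205369]), 'attitude': array([-0.22916201, -0.25176315,  1.69154911])}
```

View pics/w1.png

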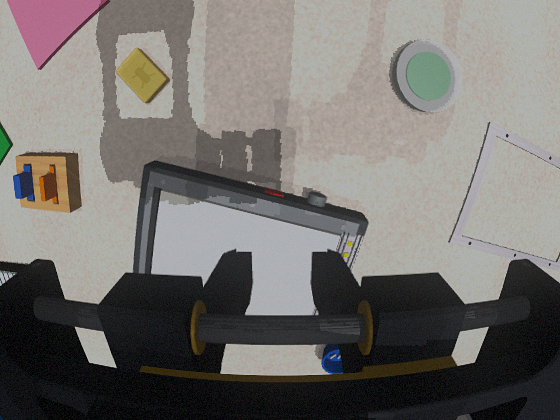

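The wrist camera looks back toward the base from the gripper. It shows the rack at (48,182), the light box's −y end at (145,220), and the LED rail at (348,245). I'll move so the gap lies in its clear upper half.

>>> arm_command(plan=[[[-0.032,0.033,0.008,0],[-0.032,0.033,0.008,0],[-0.032,0.033,0.008,0],[-0.032,0.033,0.008,0],[-0.032,0.033,0.008,0],[-0.01,0.01,0,0],[0,0,0,0]]])

```text
t: 3.32
tcp_pos: [682.0, -83.6, 205.4]
orientation: [-2.052, -2.372, 0.009]
force: [-0.4, 0.1, -1.4]
finger_gap: 0.341
```

```bash
python3 - <<'E'
from h import *
o=arm.observe(); print(o['t'],o['tcp_pos'])
ci=arm.camera_info('wrist'); im=arm.capture('wrist')[:,:,::-1]; cv2.imwrite('pics/w2.png',im)
np.save('ci_w2.npy',ci,allow_pickle=True)
E
```

```text
3.325 [682.03356766 -83.61795519 205.4499558 ]
```

View pics/w2.png

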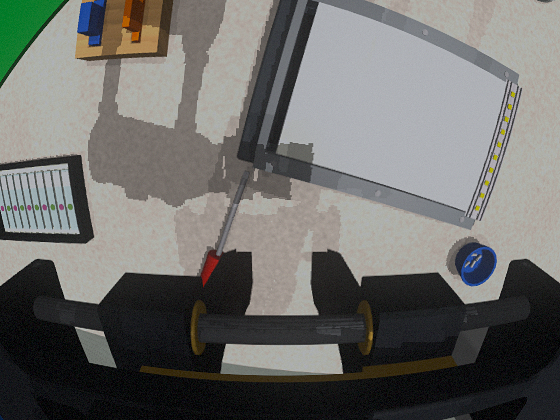

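The picture shows the gap as a black strip running from (312,5) to (270,152), with the plate to its right and the grey rail to its left.

```bash
python3 - <<'E'
from h import *
im=cv2.imread('pics/w2.png'); s=im[0:180,225:345]
s=cv2.resize(cv2.convertScaleAbs(s,alpha=1.5),None,fx=4,fy=4,interpolation=cv2.INTER_CUBIC); s=s[:600]; cv2.imwrite('pics/w2z.png',s)
g=cv2.cvtColor(im,cv2.COLOR_BGR2GRAY)
for r in (20,60,100,140): print(r,list(g[r,250:330]))
E
```

```text
20 [np.uint8(161), np.uint8(163), np.uint8(169), np.uint8(172), np.uint8(170), np.uint8(173), np.uint8(169), np.uint8(169), np.uint8(170), np.uint8(163), np.uint8(165), np.uint8(167), np.uint8(169), np.uint8(166), np.uint8(169), np.uint8(170), np.uint8(155), np.uint8(156), np.uint8(131), np.uint8(91), np.uint8(90), np.uint8(91), np.uint8(96), np.uint8(89), np.uint8(42), np.uint8(51), np.uint8(56), np.uint8(63), np.uint8(64), np.uint8(59), np.uint8(60), np.uint8(60), np.uint8(61), np.uint8(57), np.uint8(57), np.uint8(54), np.uint8(51), np.uint8(43), np.uint8(44), np.uint8(44), np.uint8(42), np.uint8(68), np.uint8(105), np.uint8(116), np.uint8(114), np.uint8(109), np.uint8(110), np.uint8(111), np.uint8(110), np.uint8(113), np.uint8(112), np.uint8(92), np.uint8(48), np.uint8(41), np.uint8(36), np.uint8(41), np.uint8(46), np.uint8(43), np.uint8(40), np.uint8(39), np.uint8(41), np.uint8(36), np.uint8(36), np.uint8(100), np.uint8(169), np.uint8(174), np.uint8(173), np.uint8(176), np.uint8(176), np.uint8(174), np.uint8(174), np.uint8(179), np.uint8(176), np.uint8(173), np.uint8(177), np.uin
[... 2894 characters left out ...]
int8(173), np.uint8(173), np.uint8(174), np.uint8(173), np.uint8(174), np.uint8(174), np.uint8(173), np.uint8(175), np.uint8(175), np.uint8(174), np.uint8(176), np.uint8(173), np.uint8(173), np.uint8(172), np.uint8(170), np.uint8(174), np.uint8(173), np.uint8(173), np.uint8(172), np.uint8(175), np.uint8(170), np.uint8(174), np.uint8(175), np.uint8(178), np.uint8(174), np.uint8(173), np.uint8(175), np.uint8(172), np.uint8(173), np.uint8(176), np.uint8(175), np.uint8(175), np.uint8(174), np.uint8(176), np.uint8(176), np.uint8(175), np.uint8(175), np.uint8(176), np.uint8(173), np.uint8(177), np.uint8(173), np.uint8(175), np.uint8(173), np.uint8(178), np.uint8(177), np.uint8(175), np.uint8(175)]
```

View pics/w2z.png

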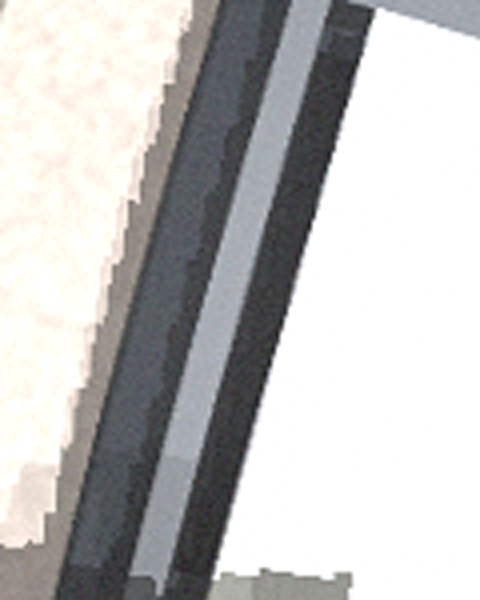

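```bash
python3 - <<'E'
from h import *
ci=np.load('ci_w2.npy',allow_pickle=True).item()
g=cv2.GaussianBlur(cv2.imread('pics/w2.png',0),(3,3),0).astype(float)
A=[];B=[];C=[]
for r in range(12,146,3):
    row=g[r]; x0=int(np.interp(r,[20,60,100,140],[313,301.5,290,279]))
    xs=np.arange(x0-6,x0+6); k=np.where((row[xs]<105)&(row[xs+1]>=105))[0]
    if len(k): x=xs[k[0]]; C.append((x+(105-row[x])/(row[x+1]-row[x]),r))
    xs=np.arange(x0-18,x0-5); t=75; k=np.where((row[xs]>=t)&(row[xs+1]<t))[0]
    if len(k): x=xs[k[-1]]; B.append((x+(row[x]-t)/(row[x]-row[x+1]),r))
    xs=np.arange(x0-30,x0-14); k=np.where((row[xs]<t)&(row[xs+1]>=t))[0]
    if len(k): x=xs[k[-1]]; A.append((x+(t-row[x])/(row[x+1]-row[x]),r))
def fit(L,z):
    P=onplane(ci,L,z,True)[:,:2]; n=len(P)
    for _ in range(3):
        vx,vy,x,y=cv2.fitLine(P.astype(np.float32),cv2.DIST_HUBER,0,.01,.01).ravel()
        d=(P-[x,y])@[-vy,vx]; P=P[abs(d)<1.5]
    if vx<0: vx,vy=-vx,-vy
    print(n,len(P),'yaw',np.arctan2(vy,vx).round(4),'pt',x,y,'rms',d.std()); return np.array([x,y]),np.array([vx,vy])
pa=fit(A,55);pb=fit(B,55);pc=fit(C,59)
d=pb[1]; n=np.array([-d[1],d[0]])
print('rail thick',(pb[0]-pa[0])@n,'gap',(pc[0]-pb[0])@n)
print('eye',ci['eye'])
# plate & frame & corners by hand: LED end line for cross-check
g2=cv2.imread('pics/w2.png'); 
q=onplane(ci,[(270,152),(459,207),(508,85)],59,True); print(q.round(1))
im=g2; hsv=cv2.cvtColor(im,cv2.COLOR_BGR2HSV); m=cv2.inRange(hsv,(4,150,60),(14,255,255))
nn,l,s,ce=cv2.connectedComponentsWithStats(m)
for k in range(1,nn):
    if s[k][4]>40: print(s[k],ce[k],onplane(ci,ce[k],50,True))
cv2.imwrite('pics/w2r.png',cv2.resize(cv2.convertScaleAbs(im[0:75,60:190],alpha=1.5),None,fx=5,fy=5,interpolation=cv2.INTER_CUBIC))
E
```

```text
45 44 yaw -0.1206 pt 575.7246 -104.32319 rms 0.09942318763453742
45 45 yaw -0.1243 pt 570.8615 -95.33706 rms 0.09227725448911196
45 45 yaw -0.1242 pt 579.42395 -86.896355 rms 0.05823139369646258
rail thick 8.314031 gap 9.4369545
eye [605.14697904 -94.98252466 338.52115344]
[[641.7 -99.2  59. ]
 [663.8  93.6  59. ]
 [530.  124.3  59. ]]
[122   0  24  43 564] [134.16666667  16.2358156 ] [[ 526.91519627 -245.37810428   50.        ]]
```

View pics/w2r.png

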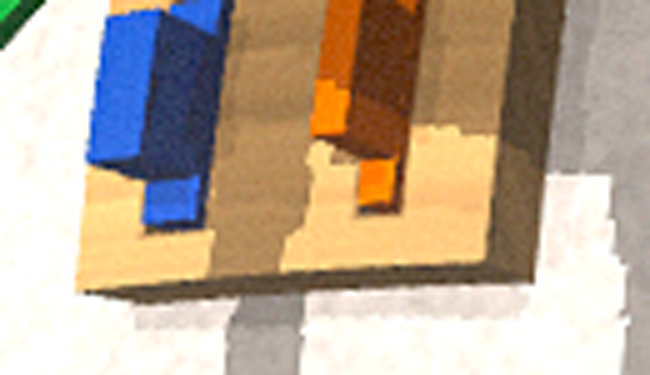

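Rail thickness reads 8.3 mm (nominal 8), the gap 9.4 mm (9–11 expected), and yaw −0.122, all consistent. Next I look at the rack up close.

>>> arm_command(plan=[[[-0.033,-0.021,0.006,0],[-0.033,-0.021,0.006,0],[-0.033,-0.021,0.006,0],[-0.033,-0.021,0.006,0],[-0.033,-0.021,0.006,0],[0,0,0,5],[0,0,0,0]]])

```text
t: 4.25
tcp_pos: [594.3, -254.0, 180.3]
orientation: [-2.142, -2.29, 0.005]
force: [-0.4, 0.4, -1.0]
finger_gap: 0.345
```

```bash
python3 - <<'E'
from h import *
o=arm.observe(); print(o['t'],o['tcp_pos'],R.from_rotvec(o['orientation']).as_matrix().round(3))
ci=arm.camera_info('wrist'); im=arm.capture('wrist')[:,:,::-1]; cv2.imwrite('pics/w3.png',im)
np.save('ci_w3.npy',ci,allow_pickle=True); print(ci['eye'])
E
```

```text
4.25 [ 594.27512415 -254.00687175  180.25425672] [[-0.067  0.998 -0.007]
 [ 0.998  0.067  0.002]
 [ 0.002 -0.006 -1.   ]]
[ 516.58530685 -259.72311277  313.21770571]
```

View pics/w3.png

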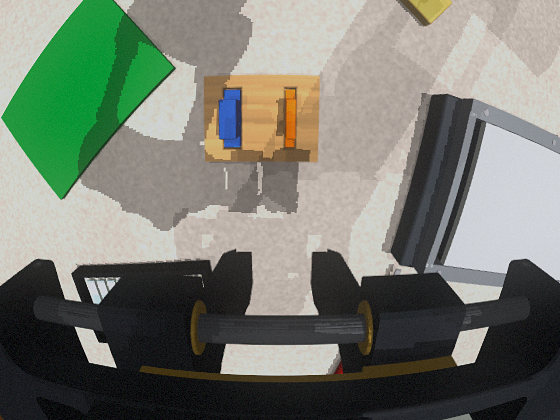

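```bash
python3 - <<'E'
from h import *
im=cv2.imread('pics/w3.png')
cv2.imwrite('pics/w3z.png',cv2.resize(cv2.convertScaleAbs(im[68:168,198:326],alpha=1.3),None,fx=6,fy=6,interpolation=cv2.INTER_CUBIC))
E
```

```text
(no output)
```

View pics/w3z.png

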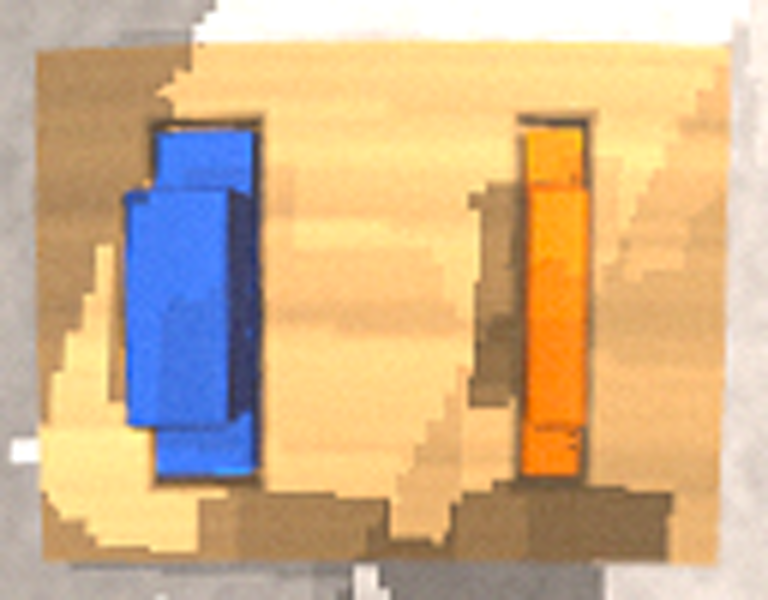

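The close-up shows the orange tab top at zoom (526–588, 186–430), with the blade ends at rows 130 and 474.

```bash
python3 - <<'E'
from h import *
ci=np.load('ci_w3.npy',allow_pickle=True).item()
f=lambda p: np.array(p,float)/6+[198-.42,68-.42]
T=onplane(ci,f([(526,186),(588,186),(586,430),(527,430)]),56,True)
B=onplane(ci,f([(526,130),(583,130),(581,475),(524,475)]),32,True)
K=onplane(ci,f([(37,50),(735,40),(716,564),(42,562)]),30,True)
for X in (T,B,K):
    print(X.mean(0).round(1),[np.linalg.norm(X[i]-X[(i+1)%4]).round(1) for i in range(4)], 
      'yaw', [np.arctan2(*(X[i]-X[j])[[1,0]]).round(3) for i,j in ((3,0),(2,1))])
o=arm.observe();Rm=R.from_rotvec(o['orientation']).as_matrix()
t=np.array([0,0,53.])
t[:2]=(T.mean(0)+B.mean(0))[:2]/2
print(t,'tool shift',Rm.T@(t-o['tcp_pos']),'psi',np.degrees(np.arctan2(Rm[1,0],Rm[0,0])))
E
```

```text
[ 522.8 -251.3   56. ] [np.float64(8.0), np.float64(32.3), np.float64(7.8), np.float64(32.2)] yaw [np.float64(0.072), np.float64(0.064)]
[ 522.7 -251.1   32. ] [np.float64(8.1), np.float64(49.9), np.float64(8.2), np.float64(49.9)] yaw [np.float64(0.062), np.float64(0.066)]
[ 523.8 -276.2   30. ] [np.float64(100.5), np.float64(77.0), np.float64(100.0), np.float64(76.1)] yaw [np.float64(0.049), np.float64(0.044)]
[ 522.74090402 -251.20191056   53.        ] tool shift [  7.41818731 -70.42853607 127.72841036] psi 93.89026743719225
```

Sizes check out (8.0×32.3 and 8.1×49.9 mm) and the yaw already matches. I move above the packer first.

>>> arm_command(plan=[[[0.0035,-0.035,0.02,0],[0.0035,-0.035,0.02,0],[0,0,0.02,0],[0,0,0.015,0],[0,0,0,0]]])

```text
t: 4.92
tcp_pos: [523.3, -246.5, 106.6]
orientation: [-2.128, -2.309, 0.003]
force: [0.8, -0.7, -0.4]
finger_gap: 0.34
```

```bash
cat > g.py <<'E'
from h import *
import sys
o=arm.observe();Rm=R.from_rotvec(o['orientation']).as_matrix()
t=np.array(eval(sys.argv[1]))
print(o['t'],o['tcp_pos'].round(1),'shift',(Rm.T@(t-o['tcp_pos'])).round(2),'psi',np.degrees(np.arctan2(Rm[1,0],Rm[0,0])).round(2),'zaxis',Rm[:,2].round(4),'F',o['force'].round(2),o['finger_gap'])
E
python3 g.py "[522.7,-251.2,53]"
```

```text
4.925 [ 523.3 -246.5  106.6] shift [-4.6  -0.84 53.56] psi 94.67 zaxis [-2.5e-03 -1.0e-04 -1.0e+00] F [ 0.78 -0.67 -0.44] 0.34034094624985123
```

>>> arm_command(plan=[[[-0.004,-0.001,0,1],[0,0,0.025,0],[0,0,0.018,0],[0,0,0,0]]])

```text
t: 5.42
tcp_pos: [526.6, -252.3, 66.0]
orientation: [2.146, 2.288, -0.0]
force: [-0.3, -0.1, 0.7]
finger_gap: 0.337
```

```bash
python3 g.py "[522.7,-251.2,53]"
```

```text
5.425 [ 526.6 -252.3   66. ] shift [ 1.44 -3.85 12.98] psi 93.68 zaxis [ 0.0035 -0.0035 -1.    ] F [-0.3  -0.06  0.69] 0.3374821298846625
```

```bash
python3 - <<'E'
from h import *
for i in range(4):
    o=arm.observe(); print(o['t'],o['tcp_pos'].round(2),o['q'].round(4),o['qvel'].round(3)); im=arm.capture('wrist')
cv2.imwrite('pics/w4.png',im[:,:,::-1])
E
python3 g.py "[522.7,-251.2,53]"
```

```text
5.425 [ 526.59 -252.35   66.  ] [-4.8870e-01  2.7430e-01  1.9657e+00 -1.8000e-03  8.9680e-01 -2.1226e+00] [ 0.    -0.013 -0.022  0.001  0.005  0.002]
5.475 [ 527.16 -252.63   66.85] [-4.8870e-01  2.7350e-01  1.9649e+00 -1.8000e-03  8.9700e-01 -2.1226e+00] [-0.001 -0.015 -0.012  0.001  0.002 -0.002]
5.525 [ 527.56 -252.82   67.46] [-4.8870e-01  2.7280e-01  1.9645e+00 -1.8000e-03  8.9700e-01 -2.1226e+00] [-0.001 -0.012 -0.007  0.001  0.002 -0.001]
5.575 [ 527.77 -252.96   67.84] [-4.8870e-01  2.7230e-01  1.9643e+00 -1.8000e-03  8.9700e-01 -2.1226e+00] [ 0.    -0.008 -0.001  0.    -0.002  0.001]
5.625 [ 527.8 -253.    68. ] shift [ 2.19 -5.12 14.97] psi 93.68 zaxis [ 0.0067 -0.0052 -1.    ] F [ 0.79 -0.22 -0.06] 0.33875908229976437
```

View pics/w4.png

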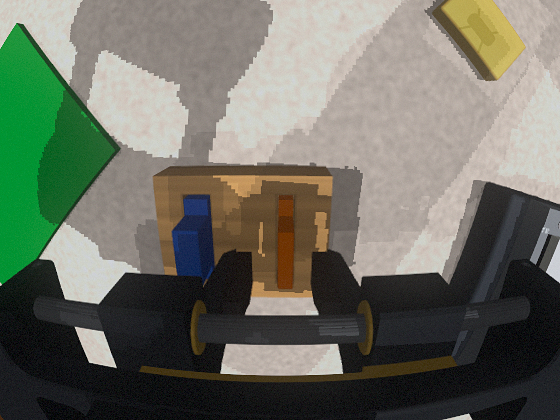

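The picture shows the orange tab at (285,240), between the fingertips at (243,260) and (320,260). Going down.

>>> arm_command(plan=[[[0.002,-0.005,0.004,0],[0,0,0.005,0],[0,0,0.004,0],[0,0,0,0]]])

```text
t: 6.12
tcp_pos: [523.1, -251.6, 55.5]
orientation: [2.142, 2.284, 0.002]
force: [0.8, -0.0, 0.3]
finger_gap: 0.339
```

```bash
python3 g.py "[522.7,-251.2,53]"
```

```text
6.125 [ 523.1 -251.6   55.5] shift [ 0.46 -0.34  2.5 ] psi 93.67 zaxis [ 0.0087 -0.0062 -0.9999] F [ 0.8  -0.03  0.3 ] 0.3385991435672057
```

>>> arm_command(plan=[[[0,0,0.002,0],[0,0,0.001,0],[0,0,0,0]]])

```text
t: 6.5
tcp_pos: [523.2, -251.7, 52.3]
orientation: [2.142, 2.284, 0.002]
force: [0.0, 0.7, 0.8]
finger_gap: 0.34
```

```bash
python3 g.py "[522.7,-251.2,53]"
```

```text
6.5 [ 523.2 -251.7   52.3] shift [ 0.48 -0.48 -0.73] psi 93.68 zaxis [ 0.0087 -0.0062 -0.9999] F [0.   0.67 0.79] 0.339528616622909
```

>>> arm_command(plan=[[[0,0,0,0],[0,0,0,0],[0,0,0,0],[0,0,0,0]]], grip=0)

```text
t: 7.0
tcp_pos: [523.4, -251.7, 52.4]
orientation: [2.141, 2.284, 0.002]
force: [0.4, -0.7, -0.0]
finger_gap: 0.091
```

```bash
python3 g.py "[522.7,-251.2,53]"
```

```text
7.0 [ 523.4 -251.7   52.4] shift [ 0.58 -0.63 -0.57] psi 93.68 zaxis [ 0.009  -0.0064 -0.9999] F [ 0.44 -0.72 -0.04] 0.09099883651021892
```

Gripped: opening 8.0 mm. I lift, turn to the gap's yaw and move across.

>>> arm_command(plan=[[[0,0,-0.012,0],[0,0,-0.02,0],[0,0,-0.025,0],[0,0,-0.02,0],[0,0,0,5.3],[0,0,0,5.3],[0,0,0,0]]])

```text
t: 7.88
tcp_pos: [523.9, -251.9, 137.8]
orientation: [2.345, 2.068, 0.007]
force: [-0.2, 1.1, -0.6]
finger_gap: 0.084
```

```bash
python3 g.py "[571,-90.7,120]"
```

```text
7.875 [ 523.9 -251.9  137.8] shift [165.95  26.29  17.03] psi 82.82 zaxis [ 0.0134 -0.0087 -0.9999] F [-0.15  1.11 -0.62] 0.08428428838895301
```

>>> arm_command(plan=[[[0.03,0.005,0,0],[0.03,0.005,0,0],[0.03,0.005,0,0],[0.03,0.005,0,0],[0.025,0.004,0,0],[0.01,0.002,0.004,0],[0,0,0.004,0],[0,0,0.002,0],[0,0,0,0]]])

```text
t: 9.0
tcp_pos: [569.9, -99.6, 128.9]
orientation: [2.332, 2.078, 0.006]
force: [-0.3, -0.1, -0.5]
finger_gap: 0.085
```

```bash
python3 g.py "[571,-90.7,120]"; python3 - <<'E'
from h import *
ci=arm.camera_info('wrist'); im=arm.capture('wrist')[:,:,::-1]; cv2.imwrite('pics/w5.png',im); np.save('ci_w5.npy',ci,allow_pickle=True)
cv2.imwrite('pics/w5z.png',cv2.resize(cv2.convertScaleAbs(im[150:300,210:360],alpha=1.5),None,fx=4,fy=4,interpolation=cv2.INTER_CUBIC))
E
python3 g.py "[571,-90.7,120]"
```

```text
9.0 [569.9 -99.6 128.9] shift [ 9.07 -0.05  8.79] psi 83.41 zaxis [ 0.015  -0.0109 -0.9998] F [-0.32 -0.08 -0.49] 0.08495515966494667
9.05 [569.9 -99.7 128.9] shift [ 9.12 -0.09  8.85] psi 83.4 zaxis [ 0.0151 -0.0109 -0.9998] F [-0.09 -0.46 -0.96] 0.08615552974056195
```

View pics/w5z.png

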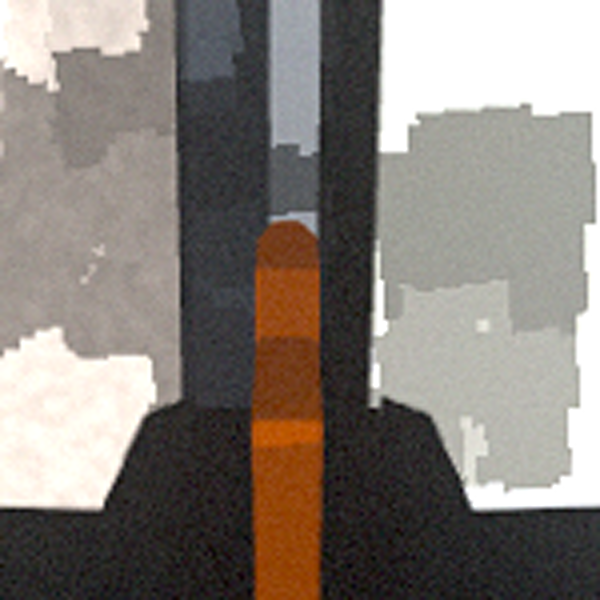

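The zoom shows the packer foot at (287,225), parallel to the gap (320–380) and about 9 mm to its rail side, as computed. I'll verify the foot's position directly.

```bash
python3 - <<'E'
from h import *
ci=np.load('ci_w5.npy',allow_pickle=True).item()
f=lambda p: np.array(p,float)/4+[210-.375,150-.375]
F=onplane(ci,f([(257,262),(318,262)]),97,True)[:,:2]   # blade end lower shoulder (8 above foot)
F2=onplane(ci,f([(252,425),(322,425)]),109,True)[:,:2]
o=arm.observe();print(F,F.mean(0),F2,F2.mean(0),o['tcp_pos'])
a=.1235;u=np.array([np.cos(a),-np.sin(a)]);n=np.array([np.sin(a),np.cos(a)])
for q in (F.mean(0),F2.mean(0),o['tcp_pos'][:2]): print((q-o['tcp_pos'][:2])@u,(q-o['tcp_pos'][:2])@n)
E1=onplane(ci,f([(319,30),(319,120),(320,200)]),55,True)[:,:2];E2=onplane(ci,f([(380,60),(376,200),(372,400)]),59,True)[:,:2]
for E in (E1,E2): print(E, (E-o['tcp_pos'][:2])@n)
E
```

```text
[[ 547.22032239 -101.46847548]
 [ 548.12974762  -93.39502355]] [547.675035   -97.43174952] [[ 565.24882037 -104.00853002]
 [ 566.25560272  -94.97904552]] [565.75221154 -99.49378777] [569.90753427 -99.67607911 128.93448884]
-22.33963749370901 -0.5115034636040859
-4.146129769223459 -0.330975891393372
0.0 0.0
[[524.24286871 -89.98306353]
 [538.93672813 -91.59114627]
 [552.4295067  -92.88762748]] [3.99392827 4.20817553 4.58369432]
[[529.37104956 -80.96648193]
 [552.2166099  -83.81438633]
 [587.80355895 -87.74900577]] [13.57355726 13.56160373 14.04077655]
```

>>> arm_command(plan=[[[0.005,0,0.006,0],[0.0045,0,0.006,0],[0,0,0.004,0],[0,0,0,0]]])

```text
t: 9.55
tcp_pos: [570.9, -90.6, 111.5]
orientation: [2.333, 2.077, 0.006]
force: [0.2, -0.3, 0.2]
finger_gap: 0.083
```

```bash
python3 g.py "[571,-90.2,100]"; python3 - <<'E'
from h import *
ci=arm.camera_info('wrist'); im=arm.capture('wrist')[:,:,::-1]; cv2.imwrite('pics/w6.png',im); np.save('ci_w6.npy',ci,allow_pickle=True)
cv2.imwrite('pics/w6z.png',cv2.resize(cv2.convertScaleAbs(im[150:300,210:360],alpha=1.5),None,fx=4,fy=4,interpolation=cv2.INTER_CUBIC))
E
python3 g.py "[571,-90.2,100]"
```

```text
9.55 [570.9 -90.6 111.5] shift [ 0.51 -0.17 11.46] psi 83.34 zaxis [ 0.0146 -0.0109 -0.9998] F [ 0.16 -0.27  0.25] 0.0829070393061784
9.6 [571.1 -90.6 111.7] shift [ 0.5  -0.36 11.7 ] psi 83.34 zaxis [ 0.015  -0.011  -0.9998] F [ 0.07 -0.83 -0.07] 0.08697401821909918
```

View pics/w6z.png

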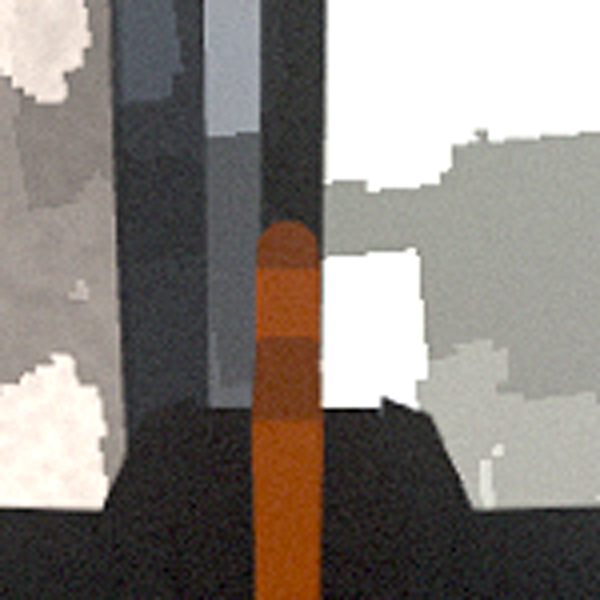

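The packer (centre zoom 287) is over the gap (261–325, centre 293), about 0.8 mm short, which agrees with the pose numbers. I correct and descend.

>>> arm_command(plan=[[[0.0008,0,0.004,0],[0,0,0.005,0],[0,0,0.005,0],[0,0,0.003,0],[0,0,0,0]]])

```text
t: 10.22
tcp_pos: [571.6, -90.1, 93.6]
orientation: [2.333, 2.076, 0.006]
force: [-0.1, -0.5, -0.8]
finger_gap: 0.09
```

```bash
python3 g.py "[571,-90.2,75.4]"
```

```text
10.225 [571.6 -90.1  93.6] shift [-0.   -0.89 18.22] psi 83.33 zaxis [ 0.0152 -0.0111 -0.9998] F [-0.1  -0.48 -0.8 ] 0.0903900214604561
```

>>> arm_command(plan=[[[0,0,0.004,0],[0,0,0.004,0],[0,0,0.003,0],[0,0,0,0]]])

```text
t: 10.72
tcp_pos: [571.9, -90.3, 82.0]
orientation: [2.333, 2.076, 0.007]
force: [1.1, -0.1, -1.0]
finger_gap: 0.088
```

```bash
python3 g.py "[571,-90.2,75.4]"
```

```text
10.725 [571.9 -90.3  82. ] shift [ 0.04 -1.02  6.56] psi 83.33 zaxis [ 0.0155 -0.0111 -0.9998] F [ 1.1  -0.05 -1.  ] 0.08750220306503363
```

>>> arm_command(plan=[[[0,0,0.003,0],[0,0,0.002,0],[0,0,0,0]]])

```text
t: 11.1
tcp_pos: [572.1, -90.4, 76.8]
orientation: [2.333, 2.076, 0.007]
force: [-0.8, 0.4, -0.7]
finger_gap: 0.092
```

```bash
python3 g.py "[571,-90.2,75.4]"; python3 - <<'E'
from h import *
im=arm.capture('wrist')[:,:,::-1]; cv2.imwrite('pics/w7.png',im)
cv2.imwrite('pics/w7z.png',cv2.resize(cv2.convertScaleAbs(im[150:300,190:380],alpha=1.5),None,fx=4,fy=4,interpolation=cv2.INTER_CUBIC))
E
python3 g.py "[571,-90.2,75.4]"
```

```text
11.1 [572.1 -90.4  76.8] shift [ 0.03 -1.14  1.35] psi 83.33 zaxis [ 0.0157 -0.0112 -0.9998] F [-0.81  0.38 -0.75] 0.09151689045879029
11.15 [572.2 -90.4  76.9] shift [ 0.03 -1.22  1.44] psi 83.33 zaxis [ 0.0159 -0.0112 -0.9998] F [-0.7  -0.33 -0.05] 0.09061080053478981
```

View pics/w7z.png

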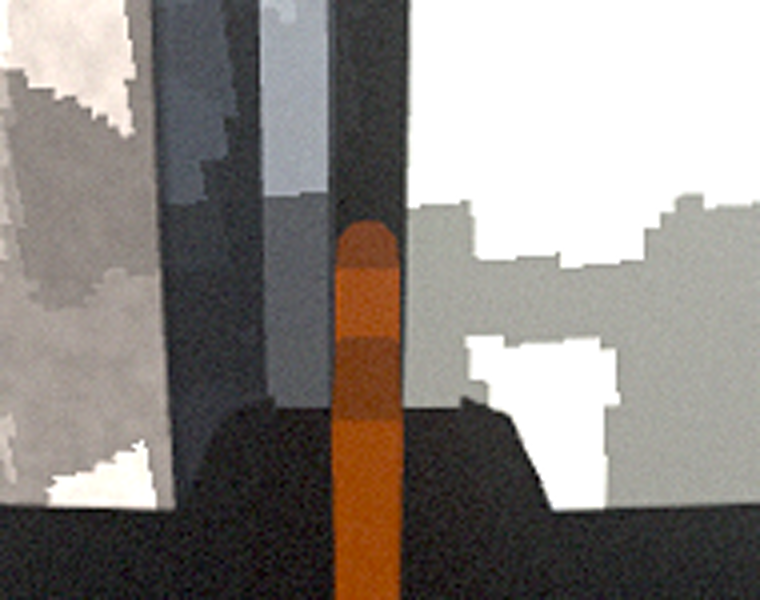

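The packer sits squarely in the gap with clearance on both sides and no contact force, about 1.4 mm off the floor.

>>> arm_command(plan=[[[0,0,0.0015,0],[0,0,0.001,0],[0,0,0.0005,0]]])

```text
t: 11.52
tcp_pos: [572.7, -90.5, 75.4]
orientation: [2.332, 2.076, 0.007]
force: [-2.2, 1.4, 4.4]
finger_gap: 0.084
```

```bash
python3 g.py "[571,-90.2,75.4]"
```

```text
11.525 [572.7 -90.5  75.4] shift [ 0.07 -1.72 -0.03] psi 83.33 zaxis [ 0.0164 -0.0113 -0.9998] F [-2.23  1.4   4.41] 0.08354512452811523
```

It touches the floor at exactly the predicted height, with 4.4 N up. Releasing.

>>> arm_command(plan=[[[0,0,0,0],[0,0,0,0],[0,0,0,0],[0,0,0,0],[0,0,-0.01,0],[0,0,-0.02,0],[0,0,-0.03,0],[0,0,-0.02,0],[0,0,0,0]]], grip=0.03)

```text
t: 12.65
tcp_pos: [571.6, -89.6, 159.1]
orientation: [2.332, 2.075, 0.008]
force: [-0.5, -0.2, -0.3]
finger_gap: 0.343
```

```bash
python3 g.py "[584,13,80]"; python3 - <<'E'
from h import *
ci=arm.camera_info('wrist');im=arm.capture('wrist')[:,:,::-1]; cv2.imwrite('pics/w8.png',im);np.save('ci_w8.npy',ci,allow_pickle=True)
E
```

```text
12.65 [571.6 -89.6 159.1] shift [104.04  -1.03  78.11] psi 83.33 zaxis [ 0.0175 -0.0115 -0.9998] F [-0.52 -0.24 -0.27] 0.3429959083137302
```

View pics/w8.png

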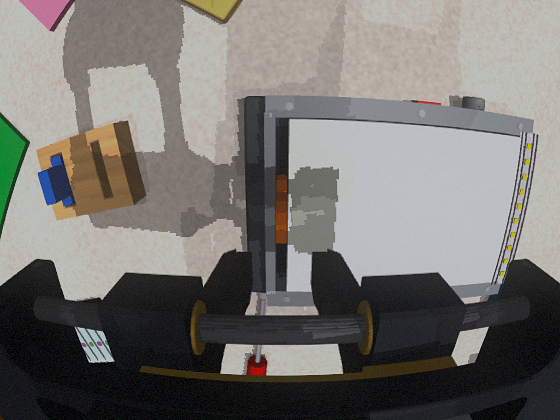

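The packer stands in the gap at (282,210), parallel to the rail. I close the fingers and move over the plate middle (584,13).

>>> arm_command(plan=[[[0.025,0,0,0],[0.03,0,0,0],[0.03,0,0.005,0],[0.015,0,0.01,0],[0.003,0,0.015,0],[0,0,0.01,0],[0,0,0,0]]], grip=0)

```text
t: 13.58
tcp_pos: [579.4, 13.2, 107.9]
orientation: [2.339, 2.078, -0.006]
force: [0.1, 0.9, -0.3]
finger_gap: 0.005
```

```bash
python3 g.py "[584.4,13.2,73]"; python3 - <<'E'
from h import *
ci=arm.camera_info('wrist');im=arm.capture('wrist')[:,:,::-1]; cv2.imwrite('pics/w9.png',im);np.save('ci_w9.npy',ci,allow_pickle=True)
im=arm.capture('scene')[:,:,::-1]; cv2.imwrite('pics/s9.png',cv2.resize(im[190:280,220:370],None,fx=5,fy=5,interpolation=cv2.INTER_CUBIC))
E
python3 g.py "[584.4,13.2,73]"
```

```text
13.575 [579.4  13.2 107.9] shift [ 1.03  4.77 34.93] psi 83.23 zaxis [ 0.0055 -0.0122 -0.9999] F [ 0.06  0.9  -0.3 ] 0.005312738513778632
13.675 [580.2  13.1 109.2] shift [ 0.97  3.82 36.21] psi 83.21 zaxis [ 0.0076 -0.0121 -0.9999] F [-0.69 -0.88  0.15] 0.005358060033462591
```

View pics/w9.png

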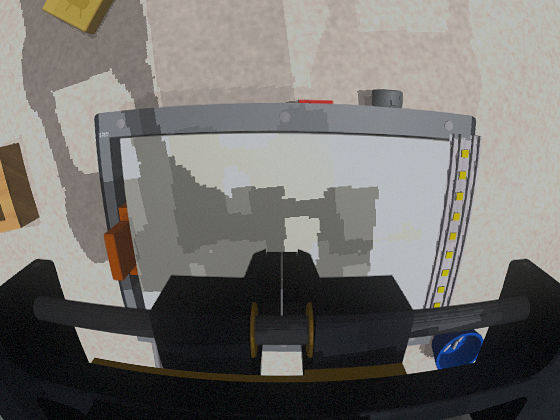

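View pics/s9.png

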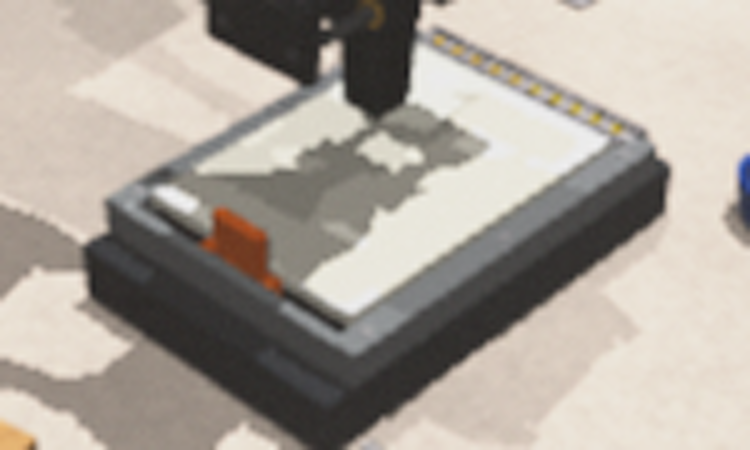

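Both views show the packer upright in the gap (wrist (119,243), scene zoom (240,245)), with its blade level with the rail and the fingers shut over the plate. Lowering now.

>>> arm_command(plan=[[[0.001,0.004,0.012,0],[0,0,0.01,0],[0,0,0.006,0],[0,0,0.002,0],[0,0,0,0]]])

```text
t: 14.3
tcp_pos: [585.8, 12.3, 78.1]
orientation: [2.339, 2.074, -0.001]
force: [-0.6, -0.4, -0.2]
finger_gap: 0.006
```

```bash
python3 g.py "[584.4,13.2,73]"
```

```text
14.3 [585.8  12.3  78.1] shift [ 0.79 -1.57  5.09] psi 83.14 zaxis [ 0.0097 -0.0122 -0.9999] F [-0.63 -0.36 -0.22] 0.005929848510172992
```

>>> arm_command(plan=[[[0,-0.001,0.003,0],[0,0,0.002,0],[0,0,0.001,0],[0,0,0.001,0]]])

```text
t: 14.8
tcp_pos: [585.4, 12.5, 71.9]
orientation: [2.338, 2.074, 0.0]
force: [-0.8, -0.2, 3.7]
finger_gap: 0.005
```

```bash
python3 g.py "[584.4,13.2,69]"
```

```text
14.8 [585.4  12.5  71.9] shift [ 0.64 -1.15  2.83] psi 83.14 zaxis [ 0.0112 -0.0122 -0.9999] F [-0.84 -0.17  3.74] 0.0053827908174652606
```

>>> arm_command(plan=[[[0,0,0.002,0],[0,0,0.001,0],[0,0,0.001,0]]])

```text
t: 15.18
tcp_pos: [585.9, 12.6, 69.7]
orientation: [2.338, 2.074, 0.001]
force: [-3.2, 0.4, 6.0]
finger_gap: 0.005
```

```bash
python3 g.py "[584.4,13.2,69]"
```

```text
15.175 [585.9  12.6  69.7] shift [ 0.46 -1.6   0.71] psi 83.14 zaxis [ 0.0118 -0.012  -0.9999] F [-3.17  0.36  6.05] 0.005343992789150598
```

>>> arm_command(plan=[[[0,-0.0005,0.0015,0],[0,0,0.0015,0]]])

```text
t: 15.42
tcp_pos: [586.0, 12.5, 69.4]
orientation: [2.337, 2.073, 0.002]
force: [-6.1, -0.5, 12.8]
finger_gap: 0.005
```

```bash
python3 g.py "[584.4,13.2,69]"
```

```text
15.425 [586.   12.5  69.4] shift [ 0.48 -1.68  0.4 ] psi 83.15 zaxis [ 0.0123 -0.0122 -0.9998] F [-6.09 -0.53 12.76] 0.005250070479851896
```

Force rose sharply at TCP 69.4 (fingertip 55.4), so the plate is on its ledges. I check the steady state by capturing while the arm holds its target.

```bash
python3 - <<'E'
from h import *
for i in range(8):
    im=arm.capture('scene'); o=arm.observe(); print(o['t'],o['tcp_pos'].round(2),o['force'].round(1))
im=im[:,:,::-1]; cv2.imwrite('pics/s10.png',cv2.resize(im[190:280,220:370],None,fx=5,fy=5,interpolation=cv2.INTER_CUBIC))
ci=arm.camera_info('wrist');im=arm.capture('wrist')[:,:,::-1]; cv2.imwrite('pics/w10.png',im)
cv2.imwrite('pics/w10z.png',cv2.resize(im[120:280,60:520],None,fx=1.7,fy=1.7,interpolation=cv2.INTER_CUBIC))
E
```

```text
15.475 [585.98  12.57  69.42] [-5.8 -0.3 11.2]
15.525 [586.    12.55  69.45] [-5.6  0.3  9.7]
15.575 [585.98  12.57  69.44] [-5.3  0.3 10. ]
15.625 [586.    12.55  69.46] [-4.8  0.7 10.2]
15.675 [585.99  12.55  69.44] [-4.9 -0.5 10.6]
15.725 [585.99  12.56  69.45] [-4.6  0.3 10.8]
15.775 [586.    12.53  69.47] [-5.1  0.4 10.9]
15.825 [585.99  12.51  69.44] [-4.2 -0.6 11.7]
```

View pics/s10.png

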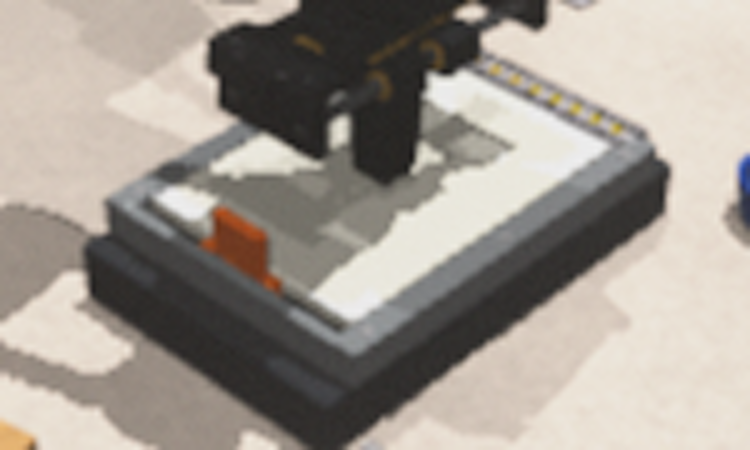

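View pics/w10z.png

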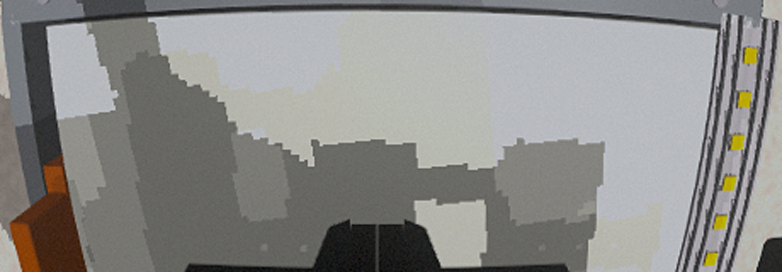

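>>> arm_command(plan=[[[0,-0.0008,0.0024,0]]])

```text
t: 16.0
tcp_pos: [586.0, 12.6, 69.4]
orientation: [2.336, 2.073, 0.003]
force: [-6.0, -0.3, 17.5]
finger_gap: 0.006
```

```bash
python3 - <<'E'
from h import *
for i in range(7):
    im=arm.capture('scene'); o=arm.observe(); print(o['t'],o['tcp_pos'].round(2),o['force'].round(1))
E
```

```text
16.05 [585.99  12.55  69.45] [-6.1 -0.  14. ]
16.1 [585.98  12.55  69.44] [-5.9  0.1 13.8]
16.15 [585.99  12.58  69.44] [-6.3  0.4 14.2]
16.2 [585.97  12.56  69.45] [-5.1 -0.3 14.8]
16.25 [585.98  12.55  69.44] [-4.7 -0.4 14.6]
16.3 [585.95  12.56  69.4 ] [-5.3  0.5 14.1]
16.35 [585.97  12.56  69.42] [-6.1  0.5 15. ]
```

The extra push left the height unchanged at 69.4 while force rose to ~14.5 N, so the ledges are carrying the plate. Last check: packer and bystanders.

```bash
python3 - <<'E'
from h import *
ci=arm.camera_info('scene'); im=arm.capture('scene')[:,:,::-1].copy(); 
a=-.116;u=np.array([np.cos(a),np.sin(a)]);n=np.array([np.sin(.116),np.cos(.116)])
c=np.array([571.5,-90.8])
def P(l,t,z): return np.r_[c+l*u+t*n,z]
pts=[P(l,t,z) for z,h in((79,16),(55,16),(55,25)) for l in(-h,h) for t in(-4,4)]
q=proj(ci,pts); print(q.round(1))
y=cv2.resize(im[215:260,245:295],None,fx=12,fy=12,interpolation=cv2.INTER_CUBIC)
for p in q: cv2.circle(y,tuple(int(v) for v in ((p-[245,215]+.5)*12)),3,(0,255,0),-1)
cv2.imwrite('pics/s11.png',y)
t=arm.capture('top')[:,:,::-1]; cv2.imwrite('pics/t11.png',cv2.convertScaleAbs(t,alpha=1.6))
o=arm.observe();print(o['t'],o['tcp_pos'],o['force'])
E
```

```text
[[261.  231.6]
 [263.4 230.1]
 [270.3 237.2]
 [272.7 235.7]
 [261.3 239.3]
 [263.6 237.9]
 [270.5 245. ]
 [272.8 243.5]
 [258.8 237.7]
 [261.1 236.3]
 [273.1 246.6]
 [275.4 245.1]]
16.45 [585.97597677  12.56110427  69.43545564] [-5.41662183 -0.3427729  14.82168131]
```

View pics/s11.png

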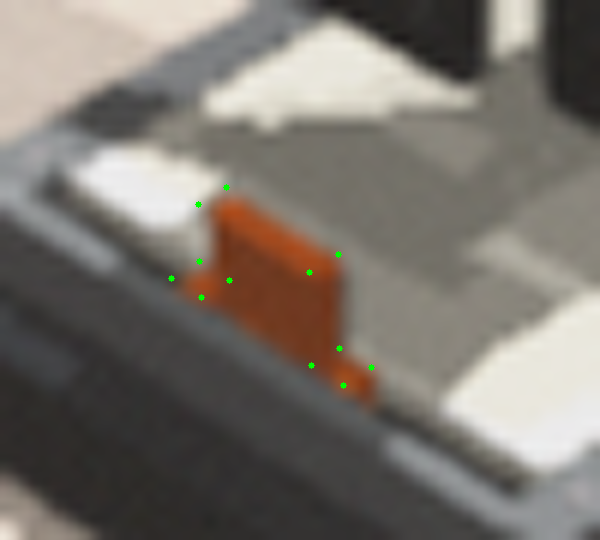

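View pics/t11.png

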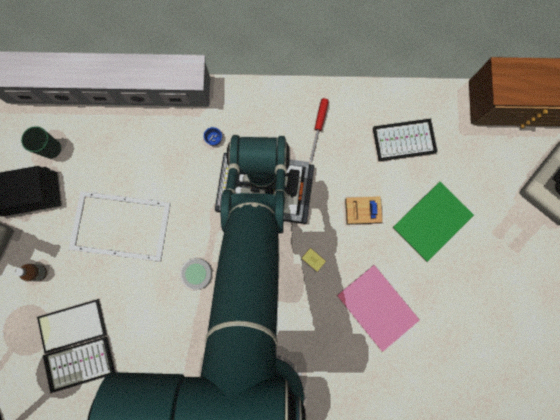

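```bash
python3 - <<'E'
from bench import arm
print(arm.observe()['force']); print(arm.finish_job()); o=arm.observe(); print(o['t'],o['force'],o['tcp_pos'])
E
```

```text
[-5.41662183 -0.3427729  14.82168131]
the job is handed in; nothing more can be done
None
the job is handed in; nothing more can be done
```

The orange packer is in the wide gap at the plain rail, seated and let go. The closed fingers are pressing the middle of the plate down, and I handed the job in at about 16.5 s. No verdict came back.

- **Packer:** it touched the floor of the well at the height I had predicted (fingers at TCP z 75.4 mm, about 4.4 N up). The pictures after release show it upright and parallel to the rail.
- **Plate:** I take it to be flush and resting on both ledges. The fingertips stopped at about 55.4 mm. Pressing harder, from about 11 N to 14–15 N, did not lower it any further. I did not measure the four corners separately.
- **Sideways push:** about 5 N of sideways force along x remained on the fingers while pressing.
- **Disagreement:** in the fixed scene camera the packer appears about 3 mm away from where the arm's pose and wrist camera put it. I put this down mostly to camera calibration, because the size and shape matched.
- **Other things on the bench:** in the last top view the blue packer, bezel, screwdriver, cup, specimen and dish look unmoved. I judged this by eye and did not measure it.

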